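# Unlock the stone showroom's display case

### The job

Take the violet-headed key from the key rest, push it fully home in the lock of the grey display case, then turn it clockwise (seen from above) as far as it goes, so that the bolt is drawn and the window shows green. Leave the key standing in the lock and let go.

Things in the scene. Friction and masses are not known exactly. Their poses are not given: they have to be found in the camera images.
- key_violet: Violet-headed key, upright in one of 3 slots (30 mm deep, 80 mm apart along key x) of a fixed cream stone rest 40 mm high; green and amber keys in the others. Origin: blade tip; z up, x broad side, y thickness. Steel blade 18 (x) by 6 (y) mm to z = 60, last 8 mm 12 by 4. Flat head 44 (x) by 14 (y) mm, z = 60 to 96: pinch across y at z = 78, lift straight up. About 50 g.
- keyway (a point): Centre of the mouth of the violet-ringed brass lock, 62 mm up on the fixed grey case. z up, x along the slot (key x goes along it, either way round); turns with the lock. Funnel mouth 38 (x) by 24 (y) mm, narrowing in 14 mm to a slot 22 by 8.5. Slot floor 36 mm below the mouth: the tip rests there when fully home, the head's underside 24 mm above the mouth.
- plug (a joint): Turn of the lock in rad: 0 locked, grows clockwise seen from above, hard stop at 1.2 (about 70 degrees). Friction about 0.06 N m, no spring: stays where left. The key has about 8 degrees of play in the slot, so turn the key about 1.3 rad in all.
- bolt (a joint): Travel in m of the hidden bolt, driven by the lock at 12 mm per rad: 0 locked, 0.0144 fully drawn. A small window on the case's top, 68 mm from the lock's centre, shows red when locked, green when drawn.
Mind the look-alikes: they are no part of the job. There is more than one size of the key_violet; the one meant has the size given above.

How it is judged:
On the way, in this order (a step that is already met when the one before it is completed fails the run):
1. the violet key is fully home in the lock, not yet turned (z of key_violet in the frame of keyway below -0.03 m and horizontal distance between key_violet and keyway below 0.01 m and value of joint plug below 0.5 rad), for 0.1 s.
2. the key in the lock has turned and drawn the bolt (z of key_violet in the frame of keyway below -0.026 m and value of joint bolt above 0.0105 m), for 0.1 s.
At the end, for the whole second after the job is handed in: The violet key stands at rest in the lock, its tip at least 26 mm below the mouth, within 10 mm of the lock's centre and upright within 14 degrees, and the bolt is drawn by more than 10.5 mm (lock turned by more than about 50 degrees) (all of step 2 and horizontal distance between key_violet and keyway below 0.01 m and angle between key_violet's own z axis and vertical below 0.25 rad and linear speed of key_violet below 0.02 m/s); the robot touches nothing.
It also fails if it takes over 48 s, if anything falls off the work surface, if the arm or the gripper's body presses on something with over 40 N, if the wrist force passes 120 N, or if a joint passes its speed limit or range.

### The arm

A 6-joint arm with a two-finger parallel gripper is mounted at the origin on the work surface. World frame = base frame: x ahead of the robot, y to its left, z up, the work surface at z = 0. Lengths are in m, angles in rad, forces in N, time in s.
With the tool pointing down it reaches from about 0.35 to 0.775 m from the base axis. Payload 5.5 kg.
Tool frame: the origin (TCP) lies on the mounting face of the last link; the fingertips stand 173 mm ahead of it and the grasp point (between the pads) lies 155 mm ahead of it; z points along the fingers, y is the direction in which the jaws open and shut (so a half turn about z gives the same grasp; the last joint's range is limited). The gripper opens to 85 mm and grips with 20 to 120 N. Pads are 22 mm wide; open, the fingers measure 114 mm over their backs; the gripper's body (76 mm by 85 mm) begins 54 mm behind the grasp point. The pads swing forward as they close: fully open they stand 13 mm farther back than shut.
Start: joints at [-1.245, 0.313, 0.046, 1.304, 0, 1.431], TCP at [0.258, -0.514, 0.405] pointing down, gripper open.
Joint ranges: [-2.76, 2.76], [-0.86, 1.69], [-1.03, 1.26], [-2.2, 2.34], [-1.47, 1.5], [-3.14, 3.14]. Speed limits (rad/s): [2.57, 2.57, 3.14, 3.14, 3.14, 3.14].

### API

Orientations are given as a unit quaternion [w, x, y, z].
In Python, from workcell import get_state, eyes, env gives the robot as it stands. The module is installed in compiled form; this text tells all that it offers.
- The arm moves only by the tool carry_out, never from a script. Its argument "motion" is a list of rows, each an object of numbers: "jaw": the opening, from -1 (shut) to 1 (fully open); "tx", "ty", "tz": the shift along the tool's x, y, z in cm; "wx", "wy", "wz": the turn, a rotation vector about the tool's x, y, z in degrees. In form: [{"jaw": .., "tx": .., "ty": .., "tz": .., "wx": .., "wy": .., "wz": ..}, ...]. A call has 1 to 20 rows; each row shifts and turns the commanded pose from where the row before left it, along the tool's axes as they then stand; what a row does not reach is not made up. A row lasts 1/8 s, in which the tool goes at most 62.5 mm and 10.7 degrees, less where a joint would pass 70% of its speed; a pose out of reach is approached as far as the arm can. A call with a gripper value outside its range is refused whole. The fingers move at their own pace and stop on an object; "force" is the grip in N (left out, the last holds). Time passes only in rows, so rows that do not move let the fingers close. It gives the time, the measured TCP pose, the force and the opening at its end, in the units of the state.
- get_state(): the state, without advancing time (a new reading comes with each control period).
- eyes.read_camera(name): name is "scene" or "top" or "wrist"; returns the picture (420x560x3 uint8, blue, green, red); there is no depth.
- eyes.calibration(name): a dict with "K" (3x3 intrinsics, pixels), "camera_from_world" (4x4, takes a point from world to camera coordinates). Camera axes: x right, y up, looking along -z (the intrinsics and any distortion apply to the point x, -y, -z); pixel columns grow to the right and rows downward; lengths in m; the calibration is good to about 2 mm. A picture is of the moment at which its call begins: read the wrist's pose just before it. calibration takes no time and is no camera call; for the wrist camera it gives the pose at the moment of the call.
- env.hand_in(): hands the job in, once; it reports no verdict.
The state is a dict: "clock": time; "joint_pos": joint angles; "qvel": joint speeds; "tau": joint torques, N m; "tcp_pos": TCP position; "orientation": TCP orientation; "wrist_force": force on the tool from outside, world axes, zero at the start; "ft_torque": the same for the moment, N m; "finger_gap": finger opening in m.
Only numpy, scipy, OpenCV 4.12 (cv2) and the standard library are available. Lean on these libraries where they do the work, as an engineer would, in place of code of your own. Each camera call takes 0.05 s, during which the arm holds its last target.

## Working session

There is one attempt and no reset: what is moved stays moved. The work goes in short steps, Python scripts to look and compute and a tool call to move; the robot and the scene stay as the last step left them, time stands still between calls to the robot, and variables do not carry over. Pictures are saved under pics/ and viewed, and the job is handed in when it is done.

Besides the shell and the picture viewer there is one more tool, called after "Call:" by a JSON object that holds its "op" and its "data". carry_out: Moves the arm, as the interface text tells. Its arguments: {"type":"object","properties":{"motion":{"type":"array"},"force":{"type":"number"}},"required":["motion"]}

```bash
mkdir -p pics; cat > h.py <<'E'
import numpy as np,cv2
from workcell import get_state, eyes, env
def snap(n,f):
    im=eyes.read_camera(n); cv2.imwrite('pics/'+f,im); return im
def ray(n,uv,cal=None):
    c=cal or eyes.calibration(n); K=np.array(c['K']);T=np.array(c['camera_from_world'])
    d=c.get('dist',None); 
    p=np.linalg.inv(K)@np.array([uv[0],uv[1],1.]); p=np.array([p[0],-p[1],-p[2]])
    R=T[:3,:3]; o=-R.T@T[:3,3]; return o,R.T@p
def atz(n,uv,z,cal=None):
    o,d=ray(n,uv,cal); return o+d*(z-o[2])/d[2]
def proj(n,P,cal=None):
    c=cal or eyes.calibration(n); K=np.array(c['K']);T=np.array(c['camera_from_world'])
    q=T[:3,:3]@np.array(P)+T[:3,3]; q=np.array([q[0],-q[1],-q[2]]); u=K@q; return u[:2]/u[2]
E
python3 - <<'E'
from h import *
s=get_state();print(s)
for n in ['scene','top','wrist']:
    print(n,eyes.calibration(n))
    snap(n,n+'0.png')
E
```

```text
{'clock': 0.0, 'joint_pos': array([-1.24459329e+00,  3.14033256e-01,  4.49676500e-02,  1.30359602e+00,
       -2.61703175e-05,  1.43116385e+00]), 'qvel': array([-0.00223408,  0.00117833, -0.00020472,  0.0014284 ,  0.00053375,
       -0.00099898]), 'tau': array([ 4.55927948e-03, -4.80621278e+01,  2.98536122e+01,  1.93179573e-02,
        1.58002490e-04,  1.64238440e-05]), 'tcp_pos': array([ 0.25818101, -0.51355937,  0.40378525]), 'orientation': array([-9.27375198e-04,  9.72996642e-01,  2.30817384e-01, -9.99045666e-05]), 'wrist_force': array([-0.29959369,  0.07275484, -0.62060687]), 'ft_torque': array([-0.02572594,  0.00849394,  0.05760783]), 'finger_gap': 0.08532784943518673}
scene {'K': array([[486.47958571,   0.        , 276.54041399],
       [  0.        , 486.47958571, 210.27288333],
       [  0.        ,   0.        ,   1.        ]]), 'camera_from_world': array([[-0.41610318,  0.90913901, -0.0180111 ,  0.29471894],
       [-0.55410581, -0.2378038 ,  0.79775692,  0.20162999],
       [ 0.72098883,  0.34192925,  0.60271012, -1.31171467],
       [ 0.        ,  0.        ,  0.        ,
[... 278 characters left out ...]
658e-02],
       [ 9.76601580e-01,  1.38904898e-02,  2.14607569e-01,
        -5.13754696e-01],
       [-2.14622740e-01, -4.06654102e-04,  9.76696941e-01,
        -8.76115542e-01],
       [ 0.00000000e+00,  0.00000000e+00,  0.00000000e+00,
         1.00000000e+00]])}
wrist {'K': array([[358.99741664,   0.        , 275.9713027 ],
       [  0.        , 358.99741664, 206.89998221],
       [  0.        ,   0.        ,   1.        ]]), 'camera_from_world': array([[ 0.44893133, -0.89356481, -0.00161166, -0.57455011],
       [ 0.86056849,  0.43283803, -0.26846436,  0.03323603],
       [ 0.24058789,  0.11913511,  0.96328827, -0.37826402],
       [ 0.        ,  0.        ,  0.        ,  1.        ]])}
```

View pics/scene0.png

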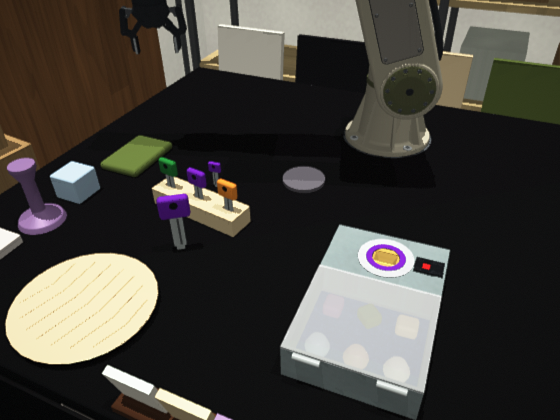

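View pics/top0.png

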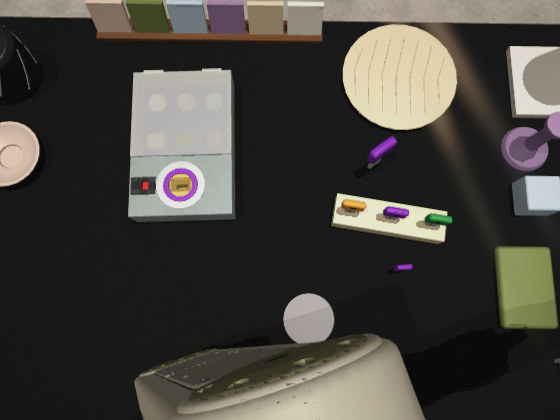

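View pics/wrist0.png

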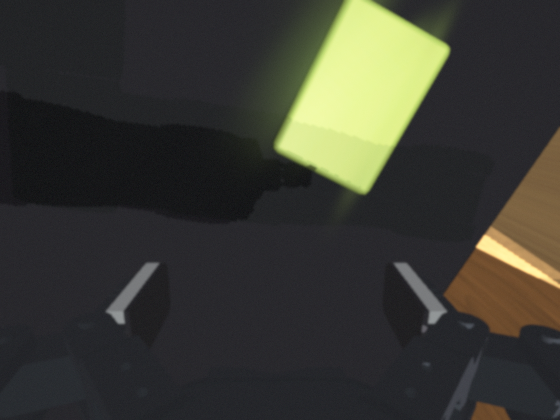

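```bash
python3 - <<'E'
from h import *
t=cv2.imread('pics/top0.png');
a=cv2.resize(t[180:260,320:460],None,fx=5,fy=5,interpolation=cv2.INTER_CUBIC)
cv2.imwrite('pics/c1.png',a)
a=cv2.resize(t[145:235,120:245],None,fx=6,fy=6,interpolation=cv2.INTER_CUBIC)
cv2.imwrite('pics/c2.png',a)
E
```

```text
(no output)
```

View pics/c1.png

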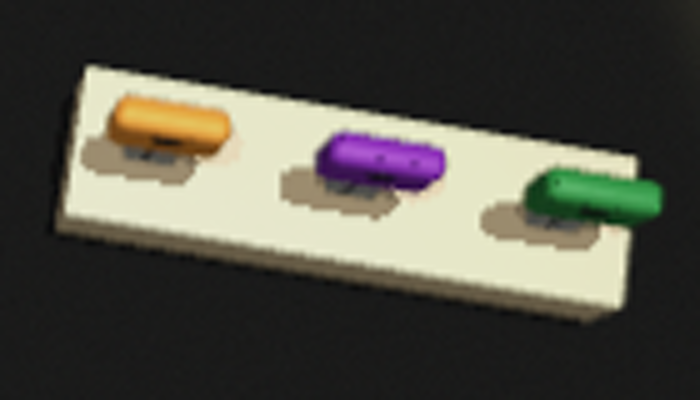

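View pics/c2.png

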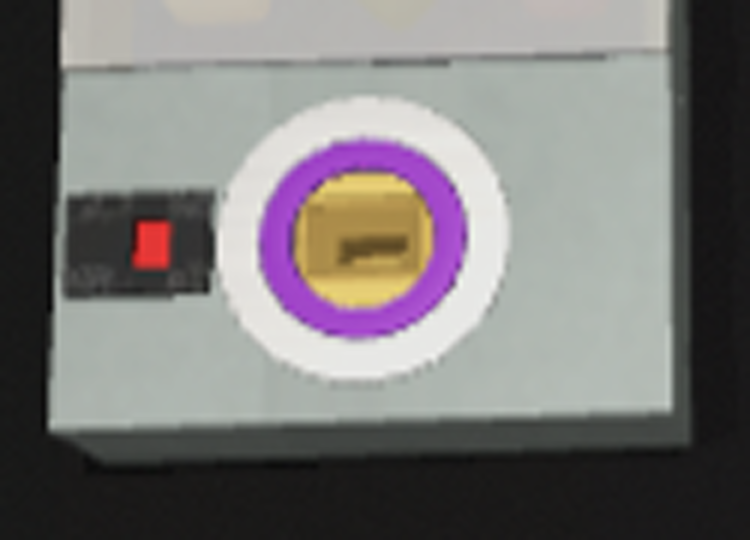

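```bash
python3 - <<'E'
from h import *
c=lambda u,f,o:(np.array(u)+.5)/f+np.array(o)-.5
cs=[atz('top',c(p,5,(320,180)),.04) for p in [(88,66),(637,157),(623,308),(64,218)]]
for p in cs: print(p.round(4))
print('centre',np.mean(cs,0), 'len',np.linalg.norm(cs[0]-cs[1]),np.linalg.norm(cs[2]-cs[3]),'yaw',[np.degrees(np.arctan2(*(b-a)[[1,0]])) for a,b in [(cs[0],cs[1]),(cs[3],cs[2])]])
for p in [(170,123),(383,158),(597,195)]: print('key',atz('top',c(p,5,(320,180)),.1))
for p in [(305,197),(420,197),(420,275),(305,278),(363,237),(365,240),(362,238)]: print('lock',atz('top',c(p,6,(120,145)),.062))
print('window',atz('top',c((140,243),6,(120,145)),.06),atz('top',c((152,245),6,(120,145)),.06))
for p in [(338,250),(408,240)]:print('slot',atz('top',c(p,6,(120,145)),.048))
# scene cross-check
print(proj('scene',atz('top',c((363,237),6,(120,145)),.062)),proj('scene',np.mean(cs,0)))
E
```

```text
[ 0.5382 -0.1786  0.04  ]
[ 0.5043 -0.3956  0.04  ]
[ 0.444  -0.3866  0.04  ]
[ 0.4766 -0.1686  0.04  ]
centre [ 0.49076457 -0.2823634   0.04      ] len 0.21961574815960855 0.22041206977194636 yaw [np.float64(-98.88996309030587), np.float64(-98.49324712962945)]
key [ 0.50240634 -0.20211393  0.1       ]
key [ 0.49027629 -0.28072483  0.1       ]
key [ 0.47747302 -0.35919696  0.1       ]
lock [0.55922238 0.15035667 0.062     ]
lock [0.55976142 0.11282763 0.062     ]
lock [0.53356152 0.11135105 0.062     ]
lock [0.53202735 0.14858967 0.062     ]
lock [0.54602047 0.13061309 0.062     ]
lock [0.54502261 0.12990151 0.062     ]
lock [0.54568004 0.13091803 0.062     ]
window [0.54347315 0.20360481 0.06      ] [0.54285705 0.19964421 0.06      ]
slot [0.54505389 0.14176886 0.048     ]
slot [0.54879066 0.1188608  0.048     ]
[384.27835652 258.29316025] [197.72782588 196.69728994]
```

```bash
python3 - <<'E'
from h import *
# triangulate: big key head top centre, small key head
def tri(a,b):
    o1,d1=ray('top',a);o2,d2=ray('scene',b)
    s=np.linalg.lstsq(np.c_[d1,-d2],o2-o1,rcond=None)[0]
    return ((o1+d1*s[0])+(o2+d2*s[1]))/2, np.linalg.norm(o1+d1*s[0]-o2-d2*s[1])
print('big',tri((383,148),(174,200)));print('small',tri((404,267),(215,163)))
print('mid',tri((397,212),(197,174)))
E
```

```text
big (array([ 0.60570839, -0.25415364,  0.11656003]), np.float64(0.005098553766337974))
small (array([ 0.39014249, -0.29861638,  0.06300794]), np.float64(0.003590017141529768))
mid (array([ 0.48834502, -0.28071815,  0.09665588]), np.float64(0.0047784492719788706))
```

Call:
{"op": "carry_out", "data": {"motion": [{"wz": -10.6, "jaw": 0.3}, {"wz": -10.6}, {"wz": -10.6}, {"wz": -10.6}, {"wz": -10.6}, {"wz": -10.6}, {"wz": -10.6}, {"wz": -10.6}, {"wz": -10.6}, {"wz": -10.6}, {"wz": -10.6}, {"wz": -10.6}, {"wz": -10.6}, {"wz": -10.6}, {"wz": -10.6}, {"wz": -10.6}, {"wz": -10.6}, {"wz": -10.6}, {"wz": -10.6}, {"wz": -10.6}]}}

```text
invalid input at $.motion[0]: expected keys jaw, tx, ty, tz, wx, wy, wz
```

Call:
{"op": "carry_out", "data": {"motion": [{"jaw": 0.3, "tx": 0, "ty": 0, "tz": 0, "wx": 0, "wy": 0, "wz": -10.6}, {"jaw": 0.3, "tx": 0, "ty": 0, "tz": 0, "wx": 0, "wy": 0, "wz": -10.6}, {"jaw": 0.3, "tx": 0, "ty": 0, "tz": 0, "wx": 0, "wy": 0, "wz": -10.6}, {"jaw": 0.3, "tx": 0, "ty": 0, "tz": 0, "wx": 0, "wy": 0, "wz": -10.6}, {"jaw": 0.3, "tx": 0, "ty": 0, "tz": 0, "wx": 0, "wy": 0, "wz": -10.6}, {"jaw": 0.3, "tx": 0, "ty": 0, "tz": 0, "wx": 0, "wy": 0, "wz": -10.6}, {"jaw": 0.3, "tx": 0, "ty": 0, "tz": 0, "wx": 0, "wy": 0, "wz": -10.6}, {"jaw": 0.3, "tx": 0, "ty": 0, "tz": 0, "wx": 0, "wy": 0, "wz": -10.6}, {"jaw": 0.3, "tx": 0, "ty": 0, "tz": 0, "wx": 0, "wy": 0, "wz": -10.6}, {"jaw": 0.3, "tx": 0, "ty": 0, "tz": 0, "wx": 0, "wy": 0, "wz": -10.6}, {"jaw": 0.3, "tx": 0, "ty": 0, "tz": 0, "wx": 0, "wy": 0, "wz": -10.6}, {"jaw": 0.3, "tx": 0, "ty": 0, "tz": 0, "wx": 0, "wy": 0, "wz": -10.6}, {"jaw": 0.3, "tx": 0, "ty": 0, "tz": 0, "wx": 0, "wy": 0, "wz": -10.6}, {"jaw": 0.3, "tx": 0, "ty": 0, "tz": 0, "wx": 0, "wy": 0, "wz": -10.6}, {"jaw": 0.3, "tx": 0, "ty": 0, "tz": 0, "wx": 0, "wy": 0, "wz": -10.6}, {"jaw": 0.3, "tx": 0, "ty": 0, "tz": 0, "wx": 0, "wy": 0, "wz": -10.6}, {"jaw": 0.3, "tx": 0, "ty": 0, "tz": 0, "wx": 0, "wy": 0, "wz": -10.6}, {"jaw": 0.3, "tx": 0, "ty": 0, "tz": 0, "wx": 0, "wy": 0, "wz": -10.6}, {"jaw": 0.3, "tx": 0, "ty": 0, "tz": 0, "wx": 0, "wy": 0, "wz": -10.6}, {"jaw": 0.3, "tx": 0, "ty": 0, "tz": 0, "wx": 0, "wy": 0, "wz": -10.6}]}}

```text
clock: 2.65
tcp_pos: [0.2582, -0.5137, 0.4043]
orientation: [0.0, -0.493, 0.87, 0.0]
wrist_force: [-0.2, 0.7, 0.0]
finger_gap: 0.0556
```

```bash
cat >> h.py <<'E'
from scipy.spatial.transform import Rotation as Ro
def pose():
    s=get_state();q=s['orientation'];R=Ro.from_quat([q[1],q[2],q[3],q[0]]).as_matrix();return np.array(s['tcp_pos']),R,s
def plan(target,yawx=None):
    """yaw of tool x wanted (deg); shift in the present tool axes (cm), turn in deg"""
    p,R,s=pose()
    x=[np.cos(np.radians(yawx)),np.sin(np.radians(yawx)),0]
    Rt=np.c_[x,np.cross([0,0,-1],x),[0,0,-1]]
    rv=np.degrees(Ro.from_matrix(R.T@Rt).as_rotvec())
    print('t',s['clock'].__round__(2),'p',p.round(4),'yawx',np.degrees(np.arctan2(R[1,0],R[0,0])).round(2),'tilt',R[:,2].round(4),'gap',round(s['finger_gap'],4),'F',np.round(s['wrist_force'],1),'j6',s['joint_pos'][5].round(3))
    d=np.array(target)-p
    print('shift now-axes cm',(R.T@d*100).round(2),'rotvec deg',rv.round(2),'shift in final axes',(Rt.T@d*100).round(2))
E
python3 - <<'E'
from h import *
plan([.4905,-.2815,.36],-98.7)
E
```

```text
t 2.65 p [ 0.2582 -0.5137  0.4043] yawx -120.96 tilt [-2.e-04  7.e-04 -1.e+00] gap 0.0556 F [-0.2  0.7  0. ] j6 -2.275
shift now-axes cm [-31.86  -7.98   4.44] rotvec deg [  0.03   0.03 -22.26] shift in final axes [-26.46 -19.45   4.43]
```

Call:
{"op": "carry_out", "data": {"motion": [{"jaw": 0.3, "tx": 0, "ty": 0, "tz": 0, "wx": 0, "wy": 0, "wz": -7.42}, {"jaw": 0.3, "tx": 0, "ty": 0, "tz": 0, "wx": 0, "wy": 0, "wz": -7.42}, {"jaw": 0.3, "tx": 0, "ty": 0, "tz": 0, "wx": 0, "wy": 0, "wz": -7.42}, {"jaw": 0.3, "tx": -3.31, "ty": -2.43, "tz": 0.55, "wx": 0, "wy": 0, "wz": 0}, {"jaw": 0.3, "tx": -3.31, "ty": -2.43, "tz": 0.55, "wx": 0, "wy": 0, "wz": 0}, {"jaw": 0.3, "tx": -3.31, "ty": -2.43, "tz": 0.55, "wx": 0, "wy": 0, "wz": 0}, {"jaw": 0.3, "tx": -3.31, "ty": -2.43, "tz": 0.55, "wx": 0, "wy": 0, "wz": 0}, {"jaw": 0.3, "tx": -3.31, "ty": -2.43, "tz": 0.55, "wx": 0, "wy": 0, "wz": 0}, {"jaw": 0.3, "tx": -3.31, "ty": -2.43, "tz": 0.55, "wx": 0, "wy": 0, "wz": 0}, {"jaw": 0.3, "tx": -3.31, "ty": -2.43, "tz": 0.55, "wx": 0, "wy": 0, "wz": 0}, {"jaw": 0.3, "tx": -3.31, "ty": -2.43, "tz": 0.55, "wx": 0, "wy": 0, "wz": 0}, {"jaw": 0.3, "tx": 0, "ty": 0, "tz": 0, "wx": 0, "wy": 0, "wz": 0}, {"jaw": 0.3, "tx": 0, "ty": 0, "tz": 0, "wx": 0, "wy": 0, "wz": 0}]}}

```text
clock: 4.28
tcp_pos: [0.4918, -0.2828, 0.3605]
orientation: [-0.0, -0.649, 0.761, 0.0]
wrist_force: [-0.4, 0.5, -0.5]
finger_gap: 0.0554
```

```bash
python3 - <<'E'
from h import *
plan([.4905,-.2815,.243],-98.7)
snap('wrist','w1.png')
for P in [(.4905,-.2815,.106),(.4905,-.2815,.04)]: print(proj('wrist',P))
E
```

```text
t 4.28 p [ 0.4918 -0.2828  0.3605] yawx -99.02 tilt [-7.e-04 -0.e+00 -1.e+00] gap 0.0554 F [-0.4  0.5 -0.5] j6 -2.077
shift now-axes cm [-0.11  0.14 11.75] rotvec deg [ 0.04 -0.01 -0.32] shift in final axes [-0.11  0.15 11.75]
[279.90249709 217.16912954]
[278.94770306 193.70192057]
```

View pics/w1.png

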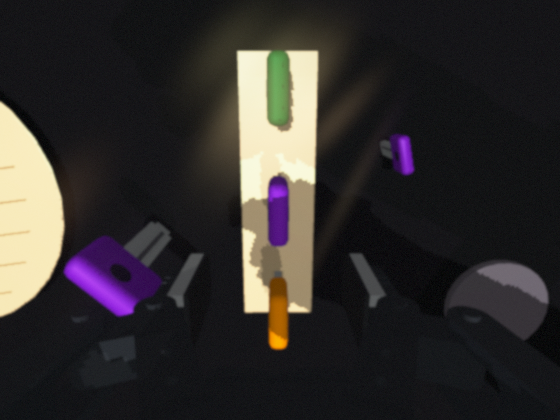

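```bash
python3 - <<'E'
from h import *
cal=eyes.calibration('wrist')
im=cv2.imread('pics/w1.png')
cs=[atz('wrist',p,.04,cal) for p in [(237.5,51),(317.5,50.5),(312,312.5),(245,312)]]
print(np.round(cs,4)); print('centre',np.mean(cs,0),np.linalg.norm(cs[0]-cs[3]),np.linalg.norm(cs[0]-cs[1]),np.linalg.norm(cs[2]-cs[3]))
for y in (-.2815,):
  for a in (-.022,.022):
    d=np.array([np.cos(np.radians(81.2)),np.sin(np.radians(81.2)),0])*a
    for z in (.106,.07): print(a,z,proj('wrist',np.array([.4905,y,z])+d,cal))
cv2.imwrite('pics/c3.png',cv2.resize(im[160:330,220:340],None,fx=4.5,fy=3.5,interpolation=cv2.INTER_CUBIC))
E
```

```text
[[ 0.504  -0.3944  0.04  ]
 [ 0.445  -0.3853  0.04  ]
 [ 0.4781 -0.1671  0.04  ]
 [ 0.5382 -0.1773  0.04  ]]
centre [ 0.49132376 -0.28101682  0.04      ] 0.21977128983044894 0.059668770481523185 0.06093159044026391
-0.022 0.106 [279.826196   183.96966922]
-0.022 0.07 [279.24641   173.8652266]
0.022 0.106 [279.97505719 248.74083808]
0.022 0.07 [279.40123864 230.86371893]
```

View pics/c3.png

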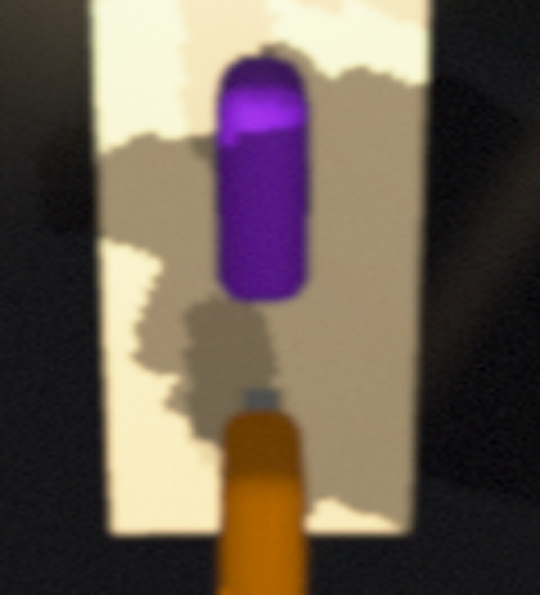

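Call:
{"op": "carry_out", "data": {"force": 60, "motion": [{"jaw": 0.3, "tx": -0.12, "ty": 0.05, "tz": 2, "wx": 0, "wy": 0, "wz": 0}, {"jaw": 0.3, "tx": 0, "ty": 0, "tz": 2, "wx": 0, "wy": 0, "wz": 0}, {"jaw": 0.3, "tx": 0, "ty": 0, "tz": 2, "wx": 0, "wy": 0, "wz": 0}, {"jaw": 0.3, "tx": 0, "ty": 0, "tz": 2, "wx": 0, "wy": 0, "wz": 0}, {"jaw": 0.3, "tx": 0, "ty": 0, "tz": 2, "wx": 0, "wy": 0, "wz": 0}, {"jaw": 0.3, "tx": 0, "ty": 0, "tz": 1.9, "wx": 0, "wy": 0, "wz": 0}, {"jaw": 0.3, "tx": 0, "ty": 0, "tz": 0, "wx": 0, "wy": 0, "wz": 0}, {"jaw": 0.3, "tx": 0, "ty": 0, "tz": 0, "wx": 0, "wy": 0, "wz": 0}]}}

```text
clock: 5.32
tcp_pos: [0.4914, -0.2824, 0.2425]
orientation: [0.0, -0.649, 0.761, -0.0]
wrist_force: [0.1, 0.8, 0.8]
finger_gap: 0.0555
```

```bash
python3 - <<'E'
from h import *
plan([.4912,-.2815,.241],-99)
snap('wrist','w2.png')
E
```

```text
t 5.33 p [ 0.4914 -0.2824  0.2425] yawx -99.12 tilt [ 7.e-04 -7.e-04 -1.e+00] gap 0.0555 F [0.1 0.8 0.8] j6 -2.075
shift now-axes cm [-0.09  0.04  0.15] rotvec deg [-0.05 -0.03 -0.12] shift in final axes [-0.09  0.03  0.15]
```

View pics/w2.png

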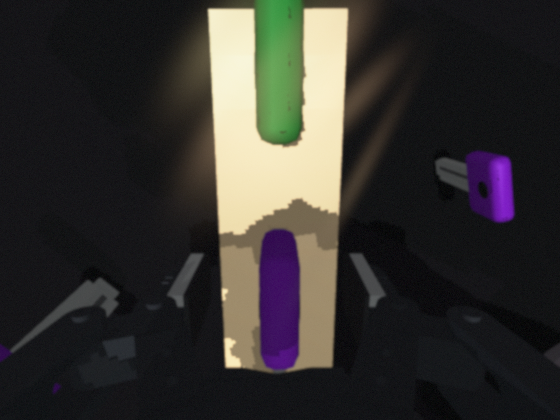

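Call:
{"op": "carry_out", "data": {"force": 60, "motion": [{"jaw": -1, "tx": -0.08, "ty": 0.02, "tz": 0.1, "wx": 0, "wy": 0, "wz": 0}, {"jaw": -1, "tx": 0, "ty": 0, "tz": 0, "wx": 0, "wy": 0, "wz": 0}, {"jaw": -1, "tx": 0, "ty": 0, "tz": 0, "wx": 0, "wy": 0, "wz": 0}, {"jaw": -1, "tx": 0, "ty": 0, "tz": 0, "wx": 0, "wy": 0, "wz": 0}, {"jaw": -1, "tx": 0, "ty": 0, "tz": 0, "wx": 0, "wy": 0, "wz": 0}, {"jaw": -1, "tx": 0, "ty": 0, "tz": 0, "wx": 0, "wy": 0, "wz": 0}]}}

```text
clock: 6.12
tcp_pos: [0.4917, -0.2809, 0.2412]
orientation: [0.0, -0.649, 0.761, -0.0]
wrist_force: [0.8, 0.5, 5.9]
finger_gap: 0.0134
```

```bash
python3 - <<'E'
from h import *
plan([.546,.1305,.32],-89)
E
```

```text
t 6.12 p [ 0.4917 -0.2809  0.2412] yawx -99.05 tilt [ 8.e-04 -5.e-04 -1.e+00] gap 0.0134 F [0.8 0.5 5.9] j6 -2.074
shift now-axes cm [-41.47   1.1   -7.9 ] rotvec deg [ -0.05  -0.03 -10.05] shift in final axes [-41.03  -6.15  -7.88]
```

Call:
{"op": "carry_out", "data": {"motion": [{"jaw": -1, "tx": 0, "ty": 0, "tz": -1, "wx": 0, "wy": 0, "wz": 0}, {"jaw": -1, "tx": 0, "ty": 0, "tz": -2, "wx": 0, "wy": 0, "wz": 0}, {"jaw": -1, "tx": 0, "ty": 0, "tz": -2.5, "wx": 0, "wy": 0, "wz": 0}, {"jaw": -1, "tx": 0, "ty": 0, "tz": -3, "wx": 0, "wy": 0, "wz": 0}, {"jaw": -1, "tx": 0, "ty": 0, "tz": -3, "wx": 0, "wy": 0, "wz": 0}, {"jaw": -1, "tx": 0, "ty": 0, "tz": -1, "wx": 0, "wy": 0, "wz": 0}, {"jaw": -1, "tx": 0, "ty": 0, "tz": 0, "wx": 0, "wy": 0, "wz": -5}, {"jaw": -1, "tx": 0, "ty": 0, "tz": 0, "wx": 0, "wy": 0, "wz": -5}, {"jaw": -1, "tx": -4, "ty": -0.5, "tz": 0, "wx": 0, "wy": 0, "wz": 0}, {"jaw": -1, "tx": -5, "ty": -0.6, "tz": 0, "wx": 0, "wy": 0, "wz": 0}, {"jaw": -1, "tx": -5, "ty": -0.6, "tz": 0, "wx": 0, "wy": 0, "wz": 0}, {"jaw": -1, "tx": -5, "ty": -0.6, "tz": 0, "wx": 0, "wy": 0, "wz": 0}, {"jaw": -1, "tx": -5, "ty": -0.6, "tz": 0, "wx": 0, "wy": 0, "wz": 0}, {"jaw": -1, "tx": -5, "ty": -0.6, "tz": 0, "wx": 0, "wy": 0, "wz": 0}, {"jaw": -1, "tx": -5, "ty": -0.6, "tz": 0, "wx": 0, "wy": 0, "wz": 0}, {"jaw": -1, "tx": -5, "ty": -0.6, "tz": 0, "wx": 0, "wy": 0, "wz": 0}, {"jaw": -1, "tx": -5, "ty": -0.6, "tz": 0, "wx": 0, "wy": 0, "wz": 0}, {"jaw": -1, "tx": -3.5, "ty": -0.5, "tz": 0, "wx": 0, "wy": 0, "wz": 0}, {"jaw": -1, "tx": 0, "ty": 0, "tz": 0, "wx": 0, "wy": 0, "wz": 0}]}}

```text
clock: 8.5
tcp_pos: [0.5413, 0.1974, 0.3643]
orientation: [0.001, 0.714, -0.7, -0.001]
wrist_force: [-0.1, 0.0, -1.9]
finger_gap: 0.0134
```

```bash
python3 - <<'E'
from h import *
plan([.546,.1305,.32],-89)
cal=eyes.calibration('wrist'); snap('wrist','w3.png'); np.save('cal3.npy',cal,allow_pickle=True)
T=cal['camera_from_world'];print('cam',-T[:3,:3].T@T[:3,3]); print(proj('wrist',[.546,.1305,.062],cal))
snap('scene','s3.png')
E
```

```text
t 8.5 p [0.5413 0.1974 0.3643] yawx -88.83 tilt [-1.8e-03 -3.0e-04 -1.0e+00] gap 0.0134 F [-0.1  0.  -1.9] j6 -1.381
shift now-axes cm [ 6.69 -0.34  4.43] rotvec deg [ 0.1  -0.01  0.17] shift in final axes [ 6.69 -0.36  4.43]
cam [0.54430497 0.13007202 0.33280285]
[272.54414125 108.11046651]
```

View pics/w3.png

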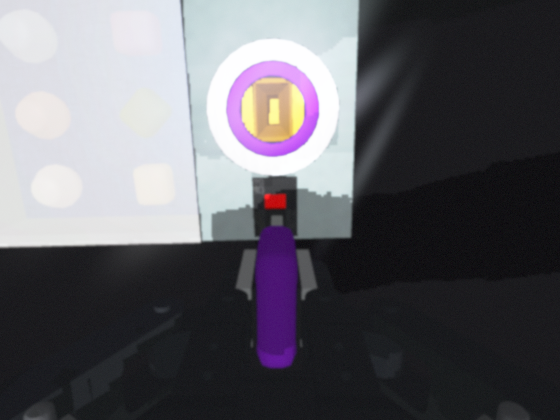

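View pics/s3.png

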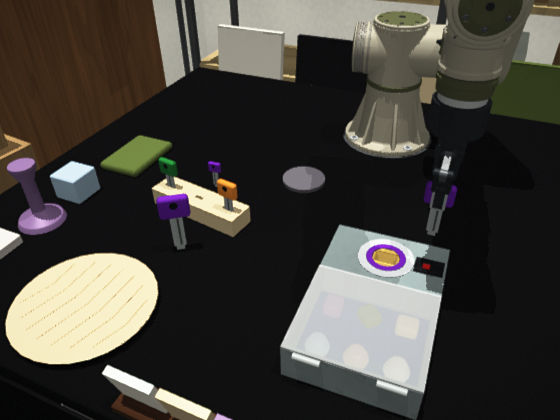

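Key is held upright. The wrist camera stands right over the lock (brass mouth about (273,108)); enlarging to read its centre and angle.

```bash
python3 - <<'E'
from h import *
im=cv2.imread('pics/w3.png')
cv2.imwrite('pics/c4.png',cv2.resize(im[60:160,220:330],None,fx=6,fy=6,interpolation=cv2.INTER_CUBIC))
E
```

```text
(no output)
```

View pics/c4.png

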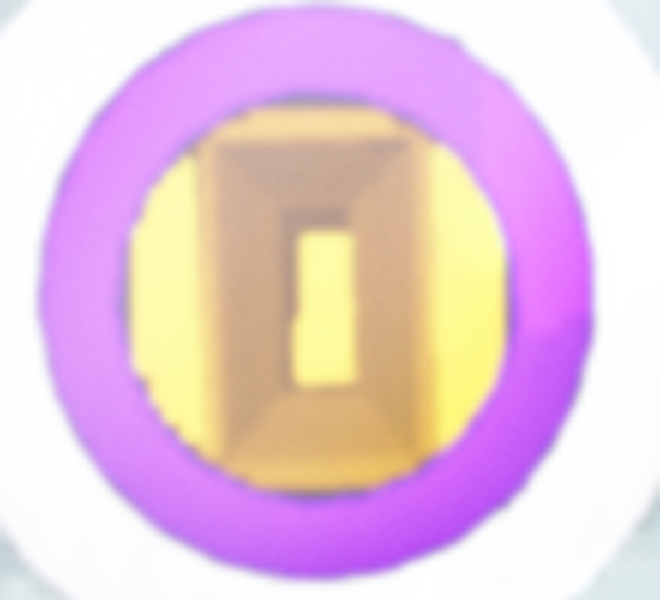

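```bash
python3 - <<'E'
from h import *
cal=np.load('cal3.npy',allow_pickle=True).item()
c=lambda u:(np.array(u)+.5)/6+np.array((220,60))-.5
A=lambda u,z:atz('wrist',c(u),z,cal)
print('ring',A((317,294),.062),'diam',A((127,297),.062)-A((508,297),.062),A((317,100),.062)-A((317,495),.062))
print('slot ctr',A((320,300),.048))
for a,b in [((285,213),(289,385)),((352,213),(356,385))]:
  d=A(a,.048)-A(b,.048);print('slot edge',d,np.degrees(np.arctan2(d[1],d[0])))
for a,b in [((205,150),(212,455)),((437,160),(432,445))]:
  d=A(a,.062)-A(b,.062);print('mouth edge',d,np.degrees(np.arctan2(d[1],d[0])))
# held key: head ends & window
print('head',[proj('wrist',np.array([.5413,.1974+a,.2113+.018]),cal) for a in (-.022,.022)])
E
```

```text
ring [0.54608686 0.13083352 0.062     ] diam [0.04620402 0.00093327 0.        ] [ 0.00081259 -0.04625205  0.        ]
slot ctr [0.54578325 0.13160354 0.048     ]
slot edge [ 0.00080371 -0.02116983  0.        ] -87.82581063538595
slot edge [ 0.00097953 -0.02116813  0.        ] -87.35059292848364
mouth edge [ 0.00099736 -0.03573576  0.        ] -88.40133629136564
mouth edge [ 0.00046592 -0.0334103   0.        ] -89.20104387686659
head [array([281.70563244, 258.65815361]), array([278.57887851, 376.89793388])]
```

```bash
python3 - <<'E'
from h import *
cal=np.load('cal3.npy',allow_pickle=True).item()
for n,P in dict(headfarlow=(.5413,.1974-.022,.193),headfartop=(.5413,.1974-.022,.229),neartop=(.5413,.1974+.022,.229),tipfar=(.5413,.1974-.006,.133),tipx1=(.5393,.1914,.133),tip10=(.5413,.1974-.009,.141)).items(): print(n,proj('wrist',P,cal).round(1))
im=cv2.imread('pics/w3.png')
cv2.imwrite('pics/c5.png',cv2.resize(im[200:380,220:330],None,fx=5,fy=3.3,interpolation=cv2.INTER_CUBIC))
s=cv2.imread('pics/s3.png')
cv2.imwrite('pics/c6.png',cv2.resize(s[140:250,390:490],None,fx=5,fy=5,interpolation=cv2.INTER_CUBIC))
for P in [(.5413,.1974,.131),(.5413,.1974,.191)]: print((proj('scene',P)-[390,140])*5)
plan([.546,.131,.30],-88.3)
E
```

```text
headfarlow [280.1 222.7]
headfartop [281.7 258.3]
neartop [278.6 376.3]
tipfar [278. 217.]
tipx1 [281.4 217. ]
tip10 [278.2 216. ]
[206.64264878 479.24340951]
[240.96601885 327.91839759]
t 8.6 p [0.5413 0.1952 0.3646] yawx -89.0 tilt [-0.0018 -0.001  -1.    ] gap 0.0132 F [-0.2 -0.6 -1.3] j6 -1.381
shift now-axes cm [ 6.42 -0.37  6.47] rotvec deg [ 0.11 -0.05 -0.7 ] shift in final axes [ 6.43 -0.28  6.46]
```

View pics/c5.png

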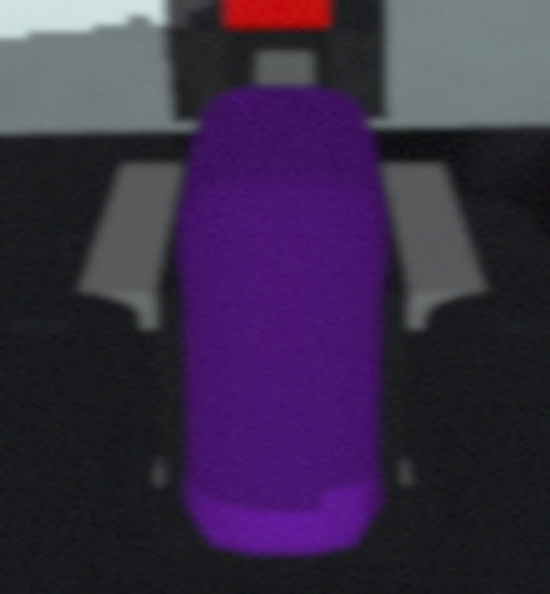

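View pics/c6.png

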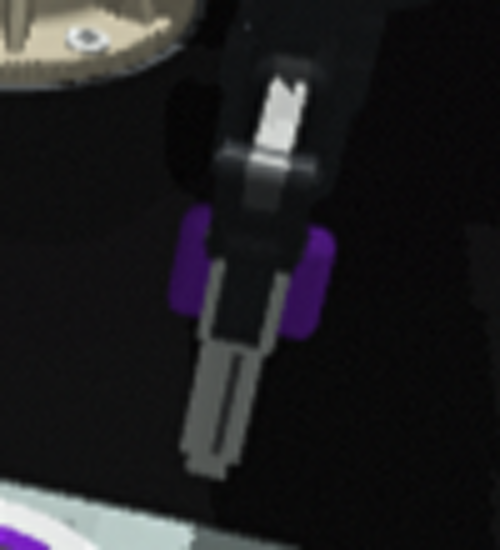

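Call:
{"op": "carry_out", "data": {"motion": [{"jaw": -1, "tx": 1.4, "ty": -0.07, "tz": 0.5, "wx": 0.1, "wy": 0, "wz": -0.7}, {"jaw": -1, "tx": 2, "ty": -0.07, "tz": 1, "wx": 0, "wy": 0, "wz": 0}, {"jaw": -1, "tx": 2, "ty": -0.07, "tz": 1, "wx": 0, "wy": 0, "wz": 0}, {"jaw": -1, "tx": 1, "ty": -0.07, "tz": 0.9, "wx": 0, "wy": 0, "wz": 0}, {"jaw": -1, "tx": 0, "ty": 0, "tz": 0, "wx": 0, "wy": 0, "wz": 0}, {"jaw": -1, "tx": 0, "ty": 0, "tz": 0, "wx": 0, "wy": 0, "wz": 0}, {"jaw": -1, "tx": 0, "ty": 0, "tz": 0, "wx": 0, "wy": 0, "wz": 0}]}}

```text
clock: 9.48
tcp_pos: [0.5463, 0.1318, 0.3321]
orientation: [-0.001, 0.718, -0.697, 0.001]
wrist_force: [0.1, 0.8, -1.0]
finger_gap: 0.0133
```

```bash
python3 - <<'E'
from h import *
plan([.546,.131,.259],-88.3)
t=snap('top','t4.png'); s=snap('scene','s4.png')
cv2.imwrite('pics/c7.png',np.hstack([cv2.resize(s[200:290,340:440],None,fx=4,fy=4,interpolation=cv2.INTER_CUBIC),cv2.resize(t[140:230,130:230],None,fx=4,fy=4,interpolation=cv2.INTER_CUBIC)]))
p,R,_=pose(); P=p+R@[0,0,.233]; print(P,(proj('scene',P)-[340,200])*4,(proj('top',P)-[130,140])*4)
E
```

```text
t 9.47 p [0.5463 0.1318 0.3321] yawx -88.3 tilt [ 2.6e-03  2.0e-04 -1.0e+00] gap 0.0133 F [ 0.1  0.8 -1. ] j6 -1.507
shift now-axes cm [0.08 0.05 7.31] rotvec deg [-0.15  0.01 -0.  ] shift in final axes [0.07 0.03 7.31]
[0.54680781 0.13182923 0.0990339 ] [189.73665996 169.67832788] [181.19020078 154.88568042]
```

View pics/c7.png

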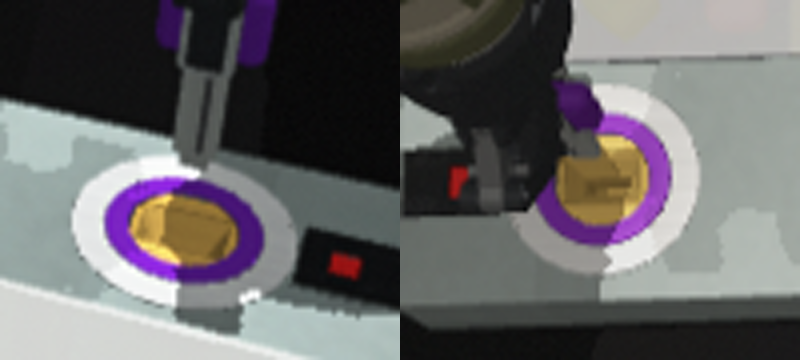

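Call:
{"op": "carry_out", "data": {"motion": [{"jaw": -1, "tx": 0.08, "ty": 0.06, "tz": 1, "wx": -0.15, "wy": 0, "wz": 0}, {"jaw": -1, "tx": 0, "ty": 0, "tz": 1, "wx": 0, "wy": 0, "wz": 0}, {"jaw": -1, "tx": 0, "ty": 0, "tz": 1, "wx": 0, "wy": 0, "wz": 0}, {"jaw": -1, "tx": 0, "ty": 0, "tz": 0.6, "wx": 0, "wy": 0, "wz": 0}, {"jaw": -1, "tx": 0, "ty": 0, "tz": 0.5, "wx": 0, "wy": 0, "wz": 0}, {"jaw": -1, "tx": 0, "ty": 0, "tz": 0.5, "wx": 0, "wy": 0, "wz": 0}, {"jaw": -1, "tx": 0, "ty": 0, "tz": 0.5, "wx": 0, "wy": 0, "wz": 0}, {"jaw": -1, "tx": 0, "ty": 0, "tz": 0, "wx": 0, "wy": 0, "wz": 0}]}}

```text
clock: 10.58
tcp_pos: [0.5454, 0.1304, 0.2803]
orientation: [0.001, 0.717, -0.697, -0.0]
wrist_force: [0.1, 0.2, 0.0]
finger_gap: 0.0135
```

```bash
python3 - <<'E'
from h import *
plan([.546,.131,.259],-88.3)
print(get_state()['ft_torque'].round(3))
E
```

```text
t 10.57 p [0.5454 0.1304 0.2803] yawx -88.36 tilt [-1.5e-03 -2.0e-04 -1.0e+00] gap 0.0135 F [0.1 0.2 0. ] j6 -1.508
shift now-axes cm [-0.06 -0.06  2.13] rotvec deg [ 0.09 -0.01 -0.06] shift in final axes [-0.06 -0.06  2.13]
[ 0.051 -0.002  0.001]
```

Call:
{"op": "carry_out", "data": {"motion": [{"jaw": -1, "tx": -0.03, "ty": -0.03, "tz": 0.4, "wx": 0, "wy": 0, "wz": 0}, {"jaw": -1, "tx": 0, "ty": 0, "tz": 0.4, "wx": 0, "wy": 0, "wz": 0}, {"jaw": -1, "tx": 0, "ty": 0, "tz": 0.4, "wx": 0, "wy": 0, "wz": 0}]}}

```text
clock: 10.95
tcp_pos: [0.5458, 0.1307, 0.2684]
orientation: [0.0, 0.717, -0.697, -0.0]
wrist_force: [-0.7, 0.1, -0.8]
finger_gap: 0.0133
```

```bash
python3 - <<'E'
from h import *
plan([.546,.131,.259],-88.3)
print(get_state()['ft_torque'].round(3))
E
```

```text
t 10.95 p [0.5458 0.1307 0.2684] yawx -88.35 tilt [-8.e-04 -1.e-04 -1.e+00] gap 0.0133 F [-0.7  0.1 -0.8] j6 -1.508
shift now-axes cm [-0.03 -0.02  0.94] rotvec deg [ 0.05 -0.01 -0.05] shift in final axes [-0.03 -0.02  0.94]
[ 0.009 -0.016 -0.022]
```

Sliding freely, tip about 27 mm down. The last stretch, in small rows.

Call:
{"op": "carry_out", "data": {"motion": [{"jaw": -1, "tx": 0, "ty": 0, "tz": 0.3, "wx": 0, "wy": 0, "wz": 0}, {"jaw": -1, "tx": 0, "ty": 0, "tz": 0.3, "wx": 0, "wy": 0, "wz": 0}, {"jaw": -1, "tx": 0, "ty": 0, "tz": 0.2, "wx": 0, "wy": 0, "wz": 0}, {"jaw": -1, "tx": 0, "ty": 0, "tz": 0.1, "wx": 0, "wy": 0, "wz": 0}, {"jaw": -1, "tx": 0, "ty": 0, "tz": 0.1, "wx": 0, "wy": 0, "wz": 0}, {"jaw": -1, "tx": 0, "ty": 0, "tz": 0, "wx": 0, "wy": 0, "wz": 0}]}}

```text
clock: 11.7
tcp_pos: [0.5459, 0.1307, 0.2587]
orientation: [0.0, 0.717, -0.697, -0.0]
wrist_force: [0.5, 0.0, -0.8]
finger_gap: 0.0133
```

```bash
python3 - <<'E'
from h import *
plan([.546,.131,.259],-88.3)
t=snap('top','t5.png'); s=snap('scene','s5.png')
cv2.imwrite('pics/c8.png',np.hstack([cv2.resize(s[180:290,340:450],None,fx=3.6,fy=4,interpolation=cv2.INTER_CUBIC),cv2.resize(t[130:240,120:230],None,fx=3.6,fy=4,interpolation=cv2.INTER_CUBIC)]))
E
```

```text
t 11.7 p [0.5459 0.1307 0.2587] yawx -88.35 tilt [-8.e-04 -1.e-04 -1.e+00] gap 0.0133 F [ 0.5  0.  -0.8] j6 -1.508
shift now-axes cm [-0.03 -0.02 -0.03] rotvec deg [ 0.05 -0.   -0.05] shift in final axes [-0.03 -0.02 -0.03]
```

View pics/c8.png

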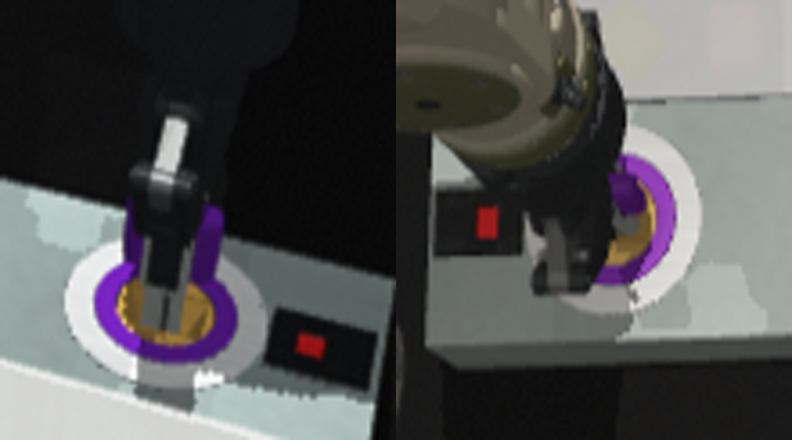

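Call:
{"op": "carry_out", "data": {"motion": [{"jaw": -1, "tx": 0, "ty": 0, "tz": 0.1, "wx": 0, "wy": 0, "wz": 0}, {"jaw": -1, "tx": 0, "ty": 0, "tz": 0.1, "wx": 0, "wy": 0, "wz": 0}, {"jaw": -1, "tx": 0, "ty": 0, "tz": 0, "wx": 0, "wy": 0, "wz": 0}]}}

```text
clock: 12.18
tcp_pos: [0.5459, 0.1307, 0.2572]
orientation: [0.0, 0.717, -0.697, -0.0]
wrist_force: [-1.4, -0.2, 3.7]
finger_gap: 0.013
```

Call:
{"op": "carry_out", "data": {"motion": [{"jaw": -1, "tx": 0, "ty": 0, "tz": 0, "wx": 0, "wy": 0, "wz": 4}, {"jaw": -1, "tx": 0, "ty": 0, "tz": 0, "wx": 0, "wy": 0, "wz": 5}, {"jaw": -1, "tx": 0, "ty": 0, "tz": 0, "wx": 0, "wy": 0, "wz": 5}, {"jaw": -1, "tx": 0, "ty": 0, "tz": 0, "wx": 0, "wy": 0, "wz": 5}, {"jaw": -1, "tx": 0, "ty": 0, "tz": 0, "wx": 0, "wy": 0, "wz": 5}, {"jaw": -1, "tx": 0, "ty": 0, "tz": 0, "wx": 0, "wy": 0, "wz": 5}, {"jaw": -1, "tx": 0, "ty": 0, "tz": 0, "wx": 0, "wy": 0, "wz": 0}]}}

```text
clock: 13.05
tcp_pos: [0.5454, 0.1309, 0.2572]
orientation: [-0.001, -0.52, 0.854, 0.001]
wrist_force: [-1.7, 0.5, 4.5]
finger_gap: 0.0135
```

```bash
python3 - <<'E'
from h import *
plan([.5459,.1307,.257],-163)
print(get_state()['ft_torque'].round(3))
E
```

```text
t 13.05 p [0.5454 0.1309 0.2572] yawx -117.37 tilt [-1.4e-03  3.0e-04 -1.0e+00] gap 0.0135 F [-1.7  0.5  4.5] j6 -1.001
shift now-axes cm [-0.01 -0.05  0.02] rotvec deg [ 0.07 -0.05 45.63] shift in final axes [-0.04 -0.03  0.02]
[0.148 0.728 0.014]
```

Call:
{"op": "carry_out", "data": {"motion": [{"jaw": -1, "tx": 0, "ty": -0.03, "tz": 0, "wx": 0, "wy": 0, "wz": 5}, {"jaw": -1, "tx": 0, "ty": 0, "tz": 0, "wx": 0, "wy": 0, "wz": 5}, {"jaw": -1, "tx": 0, "ty": 0, "tz": 0, "wx": 0, "wy": 0, "wz": 5}, {"jaw": -1, "tx": 0, "ty": 0, "tz": 0, "wx": 0, "wy": 0, "wz": 5}, {"jaw": -1, "tx": 0, "ty": 0, "tz": 0, "wx": 0, "wy": 0, "wz": 5}, {"jaw": -1, "tx": 0, "ty": 0, "tz": 0, "wx": 0, "wy": 0, "wz": 5}, {"jaw": -1, "tx": 0, "ty": 0, "tz": 0, "wx": 0, "wy": 0, "wz": 5}, {"jaw": -1, "tx": 0, "ty": 0, "tz": 0, "wx": 0, "wy": 0, "wz": 5}, {"jaw": -1, "tx": 0, "ty": 0, "tz": 0, "wx": 0, "wy": 0, "wz": 5}, {"jaw": -1, "tx": 0, "ty": 0, "tz": 0, "wx": 0, "wy": 0, "wz": 0}]}}

```text
clock: 14.3
tcp_pos: [0.5453, 0.1308, 0.2572]
orientation: [-0.001, -0.153, 0.988, 0.001]
wrist_force: [-4.9, 0.6, 7.4]
finger_gap: 0.0131
```

```bash
python3 - <<'E'
from h import *
plan([.5459,.1307,.257],-163)
print(get_state()['ft_torque'].round(3))
t=snap('top','t6.png'); s=snap('scene','s6.png')
cv2.imwrite('pics/c9.png',np.hstack([cv2.resize(s[180:290,340:450],None,fx=3.6,fy=4,interpolation=cv2.INTER_CUBIC),cv2.resize(t[130:240,120:230],None,fx=3.6,fy=4,interpolation=cv2.INTER_CUBIC)]))
E
```

```text
t 14.3 p [0.5453 0.1308 0.2572] yawx -162.36 tilt [-2.4e-03  7.0e-04 -1.0e+00] gap 0.0131 F [-4.9  0.6  7.4] j6 -0.216
shift now-axes cm [-0.05 -0.03  0.01] rotvec deg [ 0.08 -0.12  0.64] shift in final axes [-0.05 -0.03  0.02]
[0.21  0.984 0.03 ]
```

View pics/c9.png

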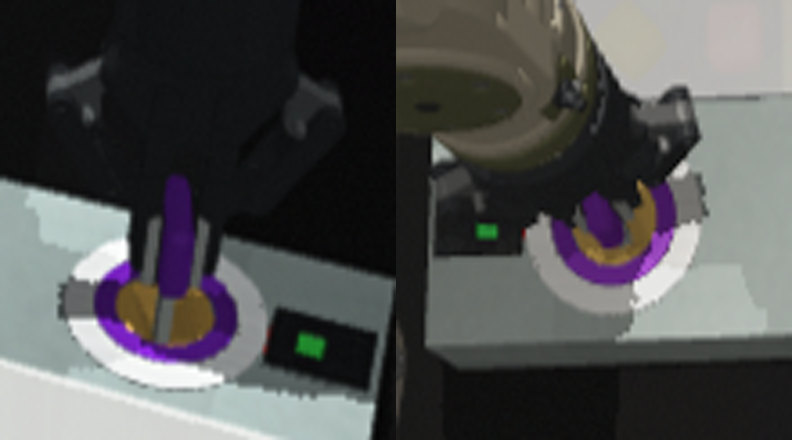

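Window is green. A few more degrees to feel for the stop.

Call:
{"op": "carry_out", "data": {"motion": [{"jaw": -1, "tx": 0, "ty": 0, "tz": 0, "wx": 0, "wy": 0, "wz": 2}, {"jaw": -1, "tx": 0, "ty": 0, "tz": 0, "wx": 0, "wy": 0, "wz": 2}, {"jaw": -1, "tx": 0, "ty": 0, "tz": 0, "wx": 0, "wy": 0, "wz": 0}]}}

```text
clock: 14.78
tcp_pos: [0.5453, 0.1309, 0.2571]
orientation: [-0.001, -0.119, 0.993, 0.001]
wrist_force: [-4.6, 1.3, 7.2]
finger_gap: 0.0132
```

```bash
python3 - <<'E'
from h import *
plan([.5459,.1307,.257],-163)
print(get_state()['ft_torque'].round(3))
E
```

```text
t 14.78 p [0.5453 0.1309 0.2571] yawx -166.33 tilt [-2.4e-03  7.0e-04 -1.0e+00] gap 0.0132 F [-4.6  1.3  7.2] j6 -0.146
shift now-axes cm [-0.06 -0.03  0.01] rotvec deg [ 0.08 -0.12 -3.33] shift in final axes [-0.05 -0.04  0.01]
[0.224 1.012 0.024]
```

Call:
{"op": "carry_out", "data": {"motion": [{"jaw": -1, "tx": 0, "ty": 0, "tz": 0, "wx": 0, "wy": 0, "wz": 2}, {"jaw": -1, "tx": 0, "ty": 0, "tz": 0, "wx": 0, "wy": 0, "wz": 1}, {"jaw": -1, "tx": 0, "ty": 0, "tz": 0, "wx": 0, "wy": 0, "wz": 0}]}}

```text
clock: 15.15
tcp_pos: [0.5453, 0.1309, 0.2571]
orientation: [-0.001, -0.093, 0.996, 0.0]
wrist_force: [-4.3, 1.0, 5.7]
finger_gap: 0.0136
```

```bash
python3 - <<'E'
from h import *
plan([.5459,.1307,.257],-163)
print(get_state()['ft_torque'].round(3))
im=snap('wrist','w7.png')
E
```

```text
t 15.15 p [0.5453 0.1309 0.2571] yawx -169.28 tilt [-2.3e-03  7.0e-04 -1.0e+00] gap 0.0136 F [-4.3  1.   5.7] j6 -0.095
shift now-axes cm [-0.05 -0.03  0.01] rotvec deg [ 0.07 -0.12 -6.28] shift in final axes [-0.05 -0.04  0.01]
[0.217 0.977 0.335]
```

View pics/w7.png

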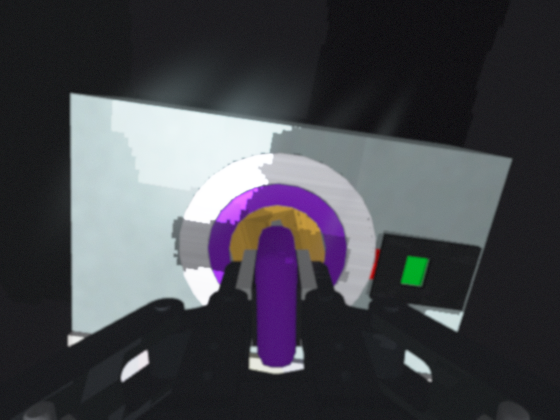

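Call:
{"op": "carry_out", "data": {"motion": [{"jaw": -1, "tx": 0, "ty": 0, "tz": 0, "wx": 0, "wy": 0, "wz": -2}, {"jaw": 0.1, "tx": 0, "ty": 0, "tz": 0, "wx": 0, "wy": 0, "wz": 0}, {"jaw": 0.1, "tx": 0, "ty": 0, "tz": 0, "wx": 0, "wy": 0, "wz": 0}, {"jaw": 0.1, "tx": 0, "ty": 0, "tz": 0, "wx": 0, "wy": 0, "wz": 0}, {"jaw": 0.1, "tx": 0, "ty": 0, "tz": 0, "wx": 0, "wy": 0, "wz": 0}]}}

```text
clock: 15.82
tcp_pos: [0.5462, 0.1305, 0.2566]
orientation: [-0.0, -0.11, 0.994, -0.0]
wrist_force: [-0.2, 0.3, -0.0]
finger_gap: 0.0469
```

```bash
python3 - <<'E'
from h import *
plan([.5459,.1307,.257],-163)
im=snap('wrist','w8.png')
E
```

```text
t 15.82 p [0.5462 0.1305 0.2566] yawx -167.36 tilt [-9.e-04 -2.e-04 -1.e+00] gap 0.0469 F [-0.2  0.3 -0. ] j6 -0.129
shift now-axes cm [ 0.02  0.02 -0.04] rotvec deg [ 0.   -0.05 -4.36] shift in final axes [ 0.02  0.02 -0.04]
```

View pics/w8.png

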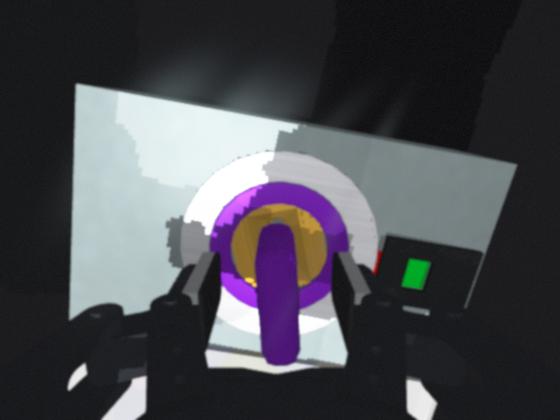

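The fingers are clear on both sides of the head; going straight up.

Call:
{"op": "carry_out", "data": {"motion": [{"jaw": 0.1, "tx": 0, "ty": 0, "tz": -1, "wx": 0, "wy": 0, "wz": 0}, {"jaw": 0.1, "tx": 0, "ty": 0, "tz": -2, "wx": 0, "wy": 0, "wz": 0}, {"jaw": 0.1, "tx": 0, "ty": 0, "tz": -3, "wx": 0, "wy": 0, "wz": 0}, {"jaw": 0.1, "tx": 0, "ty": 0, "tz": -3, "wx": 0, "wy": 0, "wz": 0}, {"jaw": 0.1, "tx": 0, "ty": 0, "tz": -2, "wx": 0, "wy": 0, "wz": 0}, {"jaw": 0.1, "tx": 0, "ty": 0, "tz": 0, "wx": 0, "wy": 0, "wz": 0}, {"jaw": 0.1, "tx": 0, "ty": 0, "tz": 0, "wx": 0, "wy": 0, "wz": 0}]}}

```text
clock: 16.75
tcp_pos: [0.546, 0.1305, 0.3661]
orientation: [-0.001, -0.11, 0.994, -0.0]
wrist_force: [0.3, -0.2, -0.7]
finger_gap: 0.0471
```

```bash
python3 - <<'E'
from h import *
w=snap('wrist','w9.png'); s=snap('scene','s9.png')
cv2.imwrite('pics/c10.png',np.hstack([w[:,100:480],cv2.resize(s[170:290,340:450],(385,420),interpolation=cv2.INTER_CUBIC)]))
for z in (.062,.086,.122): print(z,(proj('scene',[.546,.131,z])-[340,170])*3.5)
E
```

```text
0.062 [155.761139   309.21400764]
0.086 [161.51926382 272.49032829]
0.122 [170.5470112  214.91392794]
```

View pics/c10.png

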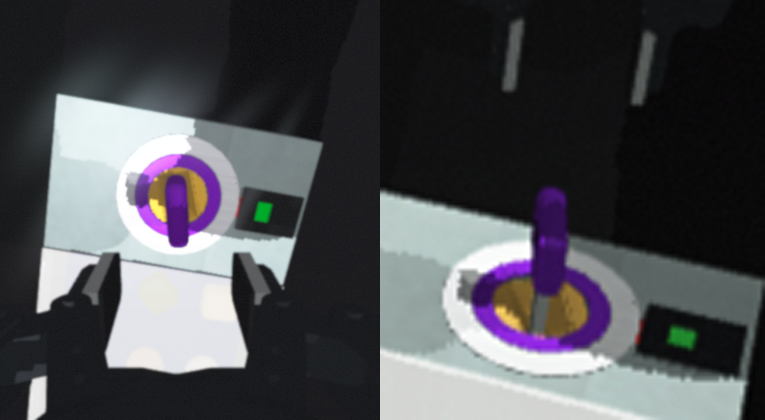

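```bash
python3 -c "
from h import *
print(env.hand_in())"
```

```text
the job is handed in; nothing more can be done
None
```

I took the violet key from the middle slot of the rest and pushed it home in the lock, where I felt the floor at about 4 N. I then turned it clockwise about 81 degrees at the gripper, until the moment about the key jumped to about 0.34 N m at the stop. I eased back 2 degrees, let go, and raised the gripper about 11 cm straight up. The job was handed in at about 17 s of the 48 s allowed.

In the last pictures the window is green and the key stands upright and centred in the lock with the gripper clear. I measured no failed or contradictory checks. The bolt travel and plug angle could not be read directly, so I judged them by the window and the stop.

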